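Find the loose bolt of the clamp plate and hold its cap open

TASK

One of the three bolts on the clamp plate has worked loose: with all the caps still shut, tap the bolt heads straight down with the fingertips, one after another, until you find the one that gives. Then swing that bolt's yellow cap up by its black tab to about 45 degrees and finish still holding it up with the gripper, so that a colleague can get at the bolt with the spanner. Leave the other two caps shut and the spanner, the vial and the timer where they are.

Things in the scene. Friction and masses are not known exactly. Their poses are not given: they have to be found in the camera images.
- clamp_plate: clamp plate: aluminium plate 110 (x) x 290 (y) x 12 mm, fixed; origin under its centre, x away from its front, y along the row of stations (1 at +y, 3 at -y), z up. On it three outwardly identical grey blocks (56 x 46 mm, tops at z 38 mm), 90 mm apart, each with a bolt and a hinged yellow cap. Which bolt is loose changes from run to run and cannot be seen
- bolt_1 (a point): top centre of the first (+y end) bolt head, untouched: dark hexagon 17 mm across, 59 mm above the worktop, 16 mm above the yellow cap, through a 27 mm hole in it. A tight bolt does not move when tapped; the loose one sinks 6 mm to a stop (0.5 N starts it, 2 N takes it all the way) and springs back when let go. The point does not follow the bolt
- tab_1 (a point): centre of the first (+y end) cap's tab, cap shut: black round bar, 14 mm thick, 24 mm long, along the plate's y, 45 mm above the worktop, 15 mm clear in front of the block, joined to the cap by an arm 14 mm wide, 5 mm thick. Pinch its flat end faces from above, fingers closing along y (it can turn between the pads), or hook it from beneath. The point does not follow the cap
- hinge_1 (a point): on the first (+y end) cap's hinge axis, which runs along the plate's y, 41 mm above the worktop; the shut tab's centre is 78 mm in front of it (plate -x) and 4 mm above it. Opening swings the tab up and then back over the block
- bolt_2 (a point): top centre of the middle bolt head, untouched: dark hexagon 17 mm across, 59 mm above the worktop, 16 mm above the yellow cap, through a 27 mm hole in it. A tight bolt does not move when tapped; the loose one sinks 6 mm to a stop (0.5 N starts it, 2 N takes it all the way) and springs back when let go. The point does not follow the bolt
- tab_2 (a point): centre of the middle cap's tab, cap shut: black round bar, 14 mm thick, 24 mm long, along the plate's y, 45 mm above the worktop, 15 mm clear in front of the block, joined to the cap by an arm 14 mm wide, 5 mm thick. Pinch its flat end faces from above, fingers closing along y (it can turn between the pads), or hook it from beneath. The point does not follow the cap
- hinge_2 (a point): on the middle cap's hinge axis, which runs along the plate's y, 41 mm above the worktop; the shut tab's centre is 78 mm in front of it (plate -x) and 4 mm above it. Opening swings the tab up and then back over the block
- bolt_3 (a point): top centre of the last (-y end) bolt head, untouched: dark hexagon 17 mm across, 59 mm above the worktop, 16 mm above the yellow cap, through a 27 mm hole in it. A tight bolt does not move when tapped; the loose one sinks 6 mm to a stop (0.5 N starts it, 2 N takes it all the way) and springs back when let go. The point does not follow the bolt
- tab_3 (a point): centre of the last (-y end) cap's tab, cap shut: black round bar, 14 mm thick, 24 mm long, along the plate's y, 45 mm above the worktop, 15 mm clear in front of the block, joined to the cap by an arm 14 mm wide, 5 mm thick. Pinch its flat end faces from above, fingers closing along y (it can turn between the pads), or hook it from beneath. The point does not follow the cap
- hinge_3 (a point): on the last (-y end) cap's hinge axis, which runs along the plate's y, 41 mm above the worktop; the shut tab's centre is 78 mm in front of it (plate -x) and 4 mm above it. Opening swings the tab up and then back over the block
- loose_bolt (a joint): how far the loose bolt is pressed down, m: 0 untouched, 0.006 fully down. Says nothing of which station it is
- loose_cap (a joint): opening angle of the cap at the loose bolt, rad: 0 shut (level), stop at 1.2. Its weight and a light spring shut it again whenever it is let go (about 0.6 N at the tab holds it up)
- tight_1_cap (a joint): opening angle of the cap at one of the two tight bolts, rad: 0 shut; to be left shut
- tight_2_cap (a joint): opening angle of the cap at one of the two tight bolts, rad: 0 shut; to be left shut
- spanner: steel spanner (one open end, one ring end), 150 mm long, lying behind the plate; a bystander; origin under its middle
- amber_vial_mid (a point): middle of an amber vial with a black cap, 25 mm in diameter, 59 mm high, standing beside the +y end of the plate; a bystander
- timer_mid (a point): middle of a white bench timer 66 x 58 x 20 mm lying behind the plate; a bystander

How it is judged:
By the outcome, as a careful person would: the job done as asked, in the order asked, and still so for the second after the job is handed in, while the arm keeps its last pose, push and grip.
It also fails if it takes over 48 s, if anything falls off the work surface, if the arm or the gripper's body presses on something with over 40 N, if the wrist force passes 120 N, or if a joint passes its speed limit or range.

ROBOT

A 7-joint arm with a two-finger parallel gripper is mounted at the origin on a cart in front of the work surface, level with it; the furniture and walls round the work are solid. World frame = base frame: x ahead of the robot, y to its left, z up, the work surface at z = 0. Lengths are in m, angles in degrees, forces in N, time in s.
With the tool pointing down it reaches from about 0.35 to 0.775 m from the base axis. Payload 3.1 kg.
Tool frame: the origin (TCP) lies on the centre line of the jaws, within the pads' length; the fingertips stand 11 mm ahead of it and the grasp point (between the pads) lies 8 mm behind it; z points along the fingers, y is the line along which they close (so a half turn about z gives the same grasp; the last joint's range is limited). The gripper opens to 85 mm and grips with 20 to 120 N. Pads are 22 mm wide; open, the fingers measure 114 mm over their backs; the gripper's body (76 mm by 85 mm) begins 54 mm behind the grasp point. The pads swing forward as they close: fully open they stand 13 mm farther back than shut.
Start: joints at [64.188, 17.813, 0.802, 86.603, -0.252, 75.585, -1.558], TCP at [0.219, -0.505, 0.242] pointing down, gripper open.
Joint ranges: [-154.91, 154.91], [-16.99, 109.72], [-72.82, 74.43], [7.12, 147.25], [-82.49, 262.49], [11.32, 116.49], [-174.64, 174.64]. Speed limits (degrees/s): [159.86, 159.86, 180, 180, 180, 180, 180].

INTERFACE

Orientations are given as [roll, pitch, yaw] about the fixed x, y, z axes, in that order (R = Rz(yaw) Ry(pitch) Rx(roll)).
In Python, from plant import bot, claw, kin, eyes gives the robot as it stands. Calls block until the motion is done:
- bot.move_to(position, orientation): joint-space move of the TCP to a pose.
- bot.move_linear(position, orientation=None, speed=0.15): straight line of the TCP; orientation=None keeps the orientation; speed is the mean speed in m/s.
- bot.goto_joints(angles): joint-space move.
- claw.command_gripper(opening, f_grip=None): finger opening in m; f_grip is the grip in N (None keeps the last); returns when the fingers have stopped.
- bot.sleep(seconds).
- kin.solve_ik(position, orientation): joint angles nearest the present ones, or None.
- eyes.get_image(name): name is "scene" or "top"; returns (picture, depth): 400x640x3 uint8, blue, green, red; 400x640 float32, m along the optical axis (not along the pixel's ray), 0 where there is no reading.
- eyes.camera_model(name): a dict with "camera_matrix" (3x3 intrinsics, pixels), "T" (4x4, takes a point from camera to world coordinates). Camera axes: x right, y down, z forward; pixel columns grow to the right and rows downward; lengths in m; the calibration is good to about 2 mm. A picture is of the moment at which its call begins. camera_model takes no time and is no camera call.
A pose or a line that the arm cannot do raises bot.MotionError and nothing moves.
- bot.finish_job(): hands the job in; it is judged then, once.
Readings, each from a call of its own:
- bot.read_time_s(): time.
- bot.read_qpos(): joint angles.
- bot.read_joint_vel(): joint speeds.
- bot.read_effort(): joint torques, N m.
- bot.read_eef_pos(): TCP position.
- bot.read_tool_rot(): TCP orientation.
- bot.read_ft_force(): force on the tool from outside, world axes, zero at the start.
- bot.read_torque(): the same for the moment, N m.
- bot.read_gripper_width(): finger opening in m.
- bot.read_finger_force(): force on a finger pad.
Only numpy, scipy, OpenCV 4.12 (cv2) and the standard library are available. Lean on these libraries where they do the work, as an engineer would, in place of code of your own. Each camera call takes 0.05 s, during which the arm holds its last target. There are 200 camera calls.

## Working session

There is one attempt and no reset: what is moved stays moved. The work goes in short steps, each a Python script; the robot and the scene stay as the last script left them, time stands still between calls to the robot, and variables do not carry over. Pictures are saved under pics/ and viewed, at most 10 in all, crops included, and the job is handed in when it is done.

```bash
mkdir -p pics; python3 - <<'E'
from plant import bot,eyes
import cv2,numpy as np
for n in("scene","top"):
    p,d=eyes.get_image(n); cv2.imwrite(f"pics/{n}0.png",p); np.save(f"pics/{n}0.npy",d)
    m=eyes.camera_model(n); print(n,np.round(m["camera_matrix"],1).tolist(),np.round(m["T"],3).tolist())
print(bot.read_time_s(),bot.read_tool_rot(),bot.read_ft_force())
E
```

```text
scene [[447.9, 0.0, 312.2], [0.0, 447.9, 198.1], [0.0, 0.0, 1.0]] [[-0.843, -0.262, 0.47, 0.17], [-0.537, 0.45, -0.713, 0.902], [-0.024, -0.854, -0.52, 0.507], [0.0, 0.0, 0.0, 1.0]]
top [[389.2, 0.0, 324.0], [0.0, 389.2, 197.9], [0.0, 0.0, 1.0]] [[-0.002, -0.985, 0.172, 0.413], [-1.0, 0.004, 0.009, 0.263], [-0.01, -0.172, -0.985, 0.893], [0.0, 0.0, 0.0, 1.0]]
0.1 [-1.79874979e+02  4.54763055e-03  2.34279051e+01] [-0.99128712 -0.77476693 -0.42188027]
```

View pics/top0.png

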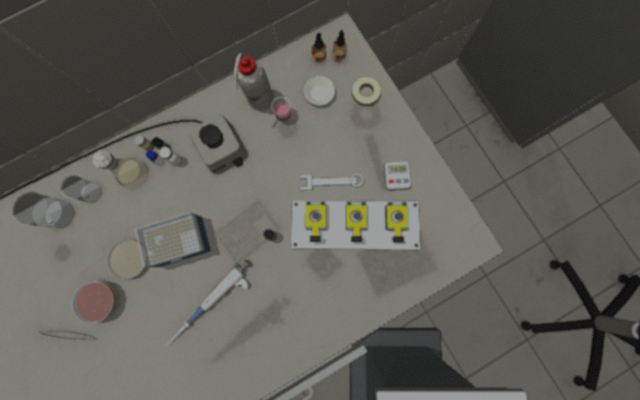

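View pics/scene0.png

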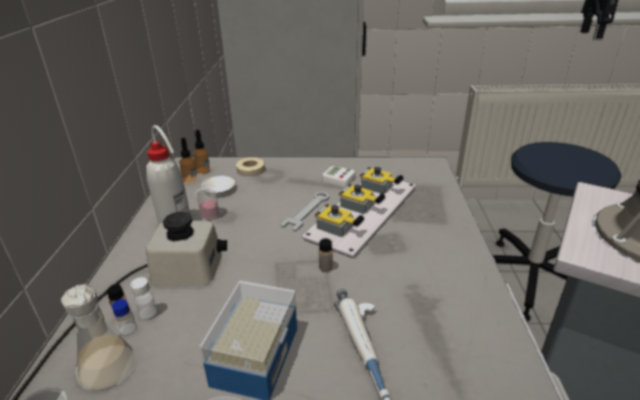

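The top view shows the plate spanning about (292,200)–(420,249). The yellow caps are near (316,217), (357,217) and (397,217), with station 1 on the left (+y). The black tabs sit below them at row ≈238, the vial is at (270,235), the spanner at (331,181) and the timer at (397,176). Next I'll measure these by ray casting.

```bash
cat > h.py <<'E'
import cv2,numpy as np
from plant import bot,claw,kin,eyes
def ray(n,uv,z):
    m=eyes.camera_model(n);T=m["T"];uv=np.atleast_2d(np.asarray(uv,float))
    d=np.c_[uv,np.ones(len(uv))]@np.linalg.inv(m["camera_matrix"]).T@T[:3,:3].T
    return T[:3,3]+d*((z-T[2,3])/d[:,2])[:,None]
def blobs(mask,amin,off=(0,0)):
    n,l,s,c=cv2.connectedComponentsWithStats(mask.astype(np.uint8))
    return [(i,s[i],c[i]+off,l) for i in range(1,n) if s[i,4]>=amin]
E
python3 - <<'E'
from h import *
for n in("top","scene"):
    p=cv2.imread(f"pics/{n}0.png");D=np.load(f"pics/{n}0.npy");h=cv2.cvtColor(p,cv2.COLOR_BGR2HSV)
    y=cv2.inRange(h,(22,150,90),(36,255,255))
    for i,s,c,l in blobs(y>0,60):
        cn,_=cv2.findContours((l==i).astype(np.uint8),cv2.RETR_EXTERNAL,cv2.CHAIN_APPROX_NONE)
        hull=cv2.convexHull(cn[0]); print(n,"yel",s.tolist(),c.round(1),"cap box",ray(n,c,.043).round(4)[0])
        if n=="top":
            x0,y0,w,hh,_=s; print("  edges",ray(n,[[x0-.5,y0+6],[x0+w-.5,y0+6],[x0+w/2-.5,y0-.5],[x0+w/2-.5,y0+hh-.5]],.043)[:,:2].round(4).tolist())
    x0,x1,y0,y1=(285,428,195,255) if n=="top" else (300,420,160,255)
    dk=(h[...,2]<75)[y0:y1,x0:x1]
    for i,s,c,l in blobs(dk,8,(x0,y0)):
        s=s+[x0,y0,0,0,0]; print(n,"dark",s.tolist(),c.round(1),"z45",ray(n,c,.045)[0,:2].round(4),"z59",ray(n,c,.059)[0,:2].round(4))
    if n=="top":
        w=(h[y0-5:y1+5,x0-5:x1+5,2]>170)
        b=max(blobs(w,500,(x0-5,y0-5)),key=lambda b:b[1][4]); pts=np.argwhere(b[3]==b[0])[:,::-1]+[x0-5,y0-5]
        r=cv2.minAreaRect(pts.astype(np.float32)); print("plate",r,ray(n,cv2.boxPoints(r),.012)[:,:2].round(4).tolist())
p=cv2.imread("pics/top0.png")[190:260,280:430];q=cv2.imread("pics/scene0.png")[160:255,300:420]
a=cv2.resize(p,(750,350),interpolation=cv2.INTER_CUBIC);cv2.imwrite("pics/crop1.png",a)
E
```

```text
top yel [306, 205, 19, 31, 299] [315.3 218. ] cap box [0.5166 0.2898 0.043 ]
  edges [[0.5322, 0.3114], [0.5321, 0.2695], [0.5467, 0.2904], [0.4783, 0.2903]]
top yel [347, 205, 19, 31, 310] [356.  218.1] cap box [0.5162 0.2004 0.043 ]
  edges [[0.5319, 0.221], [0.5318, 0.1792], [0.5464, 0.1999], [0.478, 0.201]]
top yel [387, 205, 20, 32, 331] [396.6 218.1] cap box [0.5158 0.1114 0.043 ]
  edges [[0.5317, 0.133], [0.5315, 0.0891], [0.5461, 0.1106], [0.4756, 0.113]]
top dark [315, 214, 3, 4, 9] [315.8 215.8] z45 [0.5213 0.2886] z59 [0.5195 0.2882]
top dark [355, 214, 4, 5, 15] [356.7 215.7] z45 [0.5213 0.1988] z59 [0.5195 0.1998]
top dark [396, 214, 6, 5, 21] [398.3 216. ] z45 [0.5204 0.1079] z59 [0.5186 0.1104]
top dark [311, 236, 9, 6, 51] [315.2 238.4] z45 [0.4719 0.2898] z59 [0.4709 0.2894]
top dark [352, 236, 10, 6, 51] [356.7 238.8] z45 [0.4706 0.1997] z59 [0.4697 0.2007]
top dark [393, 237, 11, 5, 49] [397.8 239. ] z45 [0.47   0.1107] z59 [0.4691 0.1132]Traceback (most recent call last):
  File "<stdin>", line 16, in <module>
ValueError: max() iterable argument is empty
```

```bash
python3 - <<'E'
from h import *
p=cv2.imread("pics/top0.png");h=cv2.cvtColor(p,cv2.COLOR_BGR2HSV);D=np.load("pics/top0.npy")
x0,x1,y0,y1=280,432,190,262
g=h[y0:y1,x0:x1,2]; t,_=cv2.threshold(g,0,255,cv2.THRESH_OTSU); print(t, np.percentile(g,[5,50,95]))
w=(g>150).astype(np.uint8); b=max(blobs(w,200,(x0,y0)),key=lambda b:b[1][4]); pts=np.argwhere(b[3]==b[0])[:,::-1]+[x0,y0]
r=cv2.minAreaRect(pts.astype(np.float32)); print("plate",r,ray("top",cv2.boxPoints(r),.012)[:,:2].round(4).tolist(), "ctr",ray("top",r[0],.012))
T=eyes.camera_model("top")
def dz(u,v):
    d=D[v,u];K=T["camera_matrix"];return (T["T"]@[ (u-K[0,2])/K[0,0]*d,(v-K[1,2])/K[1,1]*d,d,1])[:3].round(4)
for u in(316,357,397):print("bolt",dz(u,216),"tab",dz(u,238))
n="scene";p2=cv2.imread("pics/scene0.png");h2=cv2.cvtColor(p2,cv2.COLOR_BGR2HSV)
for i,s,c,l in blobs(cv2.inRange(h2,(22,120,70),(36,255,255))>0,40): print("yel",s.tolist(),c.round(1),ray(n,c,.043)[0,:2].round(4))
for i,s,c,l in blobs((h2[160:255,300:420,2]<60),8,(300,160)): print("dark",(s+[300,160,0,0,0]).tolist(),c.round(1),"z45",ray(n,c,.045)[0,:2].round(4),"z54",ray(n,c,.054)[0,:2].round(4))
a=cv2.resize(p[190:262,280:432],(790,374),interpolation=cv2.INTER_CUBIC)[:290];q=cv2.resize(p2[160:255,300:420],(379,300),interpolation=cv2.INTER_CUBIC)
o=np.zeros((590,790,3),np.uint8);o[:290]=a;o[290:,:379]=q;cv2.imwrite("pics/crop1.png",o)
E
```

```text
136.0 [100. 130. 161.]
plate ((355.0891418457031, 224.51419067382812), (126.1288833618164, 46.04279708862305), 0.5115558505058289) [[0.455, 0.3434], [0.56, 0.3438], [0.5564, 0.0549], [0.4518, 0.0604]] ctr [[0.5052719  0.20037234 0.012     ]]
bolt [0.5191 0.2877 0.0585] tab [0.4722 0.2878 0.0518]
bolt [0.5189 0.1992 0.0575] tab [0.472  0.1995 0.052 ]
bolt [0.5184 0.1133 0.0597] tab [0.4716 0.1139 0.0536]
yel [362, 168, 34, 15, 216] [378.6 176.2] [0.514  0.1172]
yel [341, 186, 36, 16, 267] [359.1 194.5] [0.5147 0.2062]
yel [317, 206, 38, 18, 306] [336.1 215.9] [0.5159 0.2967]
dark [375, 169, 5, 5, 16] [377.1 171.2] z45 [0.5251 0.1016] z54 [0.5181 0.1172]
dark [395, 176, 8, 7, 34] [398.5 179. ] z45 [0.4709 0.111 ] z54 [0.465  0.1264]
dark [356, 188, 4, 5, 17] [357.5 189.6] z45 [0.5249 0.1939] z54 [0.518  0.2077]
dark [376, 193, 8, 10, 40] [379.9 198. ] z45 [0.4717 0.2008] z54 [0.4658 0.2144]
dark [332, 208, 6, 6, 24] [334.5 210.8] z45 [0.5256 0.2859] z54 [0.5187 0.2979]
dark [353, 216, 10, 9, 48] [357.9 220.7] z45 [0.4723 0.293 ] z54 [0.4664 0.3048]
dark [319, 239, 13, 13, 127] [325.1 245.4] z45 [0.4856 0.3866] z54 [0.4795 0.3966]
```

View pics/crop1.png

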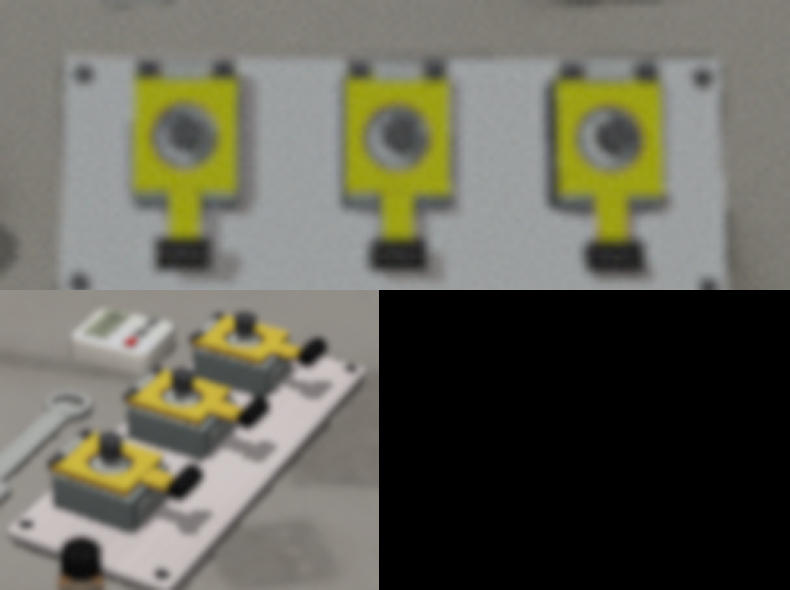

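The second view agrees: bolts are at x≈.519 and y≈.289/.200/.111, tabs at x≈.471, and depth heights of .058–.060 match the stated 59 mm. The plate is turned by about -0.5°, so it is nearly aligned with the world axes. I'll tap station 3 first, since it's the nearest.

```bash
cat >> h.py <<'E'
BOLT={1:(.5195,.2885),2:(.519,.1995),3:(.5185,.1110)}
TAB={1:(.4718,.2895),2:(.471,.2),3:(.4702,.1115)}
O=[180,0,-0.5]
def F(n=5): return np.mean([bot.read_ft_force() for _ in range(n)],0)
def tap(k):
    x,y=BOLT[k]
    bot.move_to([x,y,.11],O); bot.move_linear([x,y,.075],speed=.1); bot.sleep(.3)
    f0=F(); print("tap",k,"base",f0.round(2),bot.read_eef_pos().round(4),"t",bot.read_time_s()); log=[]
    for z in np.arange(.073,.0615,-.001):
        bot.move_linear([x,y,z],speed=.03); bot.sleep(.05)
        f=(F(4)-f0)[2]; log.append((round(z,3),round(float(bot.read_eef_pos()[2]),4),round(float(f),2)))
        if f>5: break
    print(log); bot.move_linear([x,y,.1],speed=.15); print("t",bot.read_time_s())
E
python3 - <<'E'
from h import *
for k in BOLT: 
    for p in((*BOLT[k],.075),(*TAB[k],.047)): q=kin.solve_ik(list(p),O); print(k,None if q is None else np.round(q,0))
claw.command_gripper(0.0,20); print(bot.read_gripper_width(),bot.read_time_s())
tap(3)
E
```

```text
1 [  -3.   37.  -41.   91.   27.   62. -142.]
1 [  -2.   36.  -44.   99.   29.   57. -148.]
2 [   7.   34.  -42.   97.   25.   59. -134.]
2 [   5.   31.  -40.  106.   25.   52. -137.]
3 [  16.   30.  -40.  101.   23.   57. -124.]
3 [  16.   28.  -40.  110.   23.   50. -127.]
0.00019036311803471753 0.8667
tap 3 base [0.64 0.76 0.53] [0.5189 0.1111 0.0756] t 4.1417
[(np.float64(0.073), 0.0729, -0.54), (np.float64(0.072), 0.0719, -0.12), (np.float64(0.071), 0.071, -0.19), (np.float64(0.07), 0.0702, 2.1), (np.float64(0.069), 0.0701, 7.54)]
t 6.0
```

Station 3 is tight: contact came at the expected height (TCP .070) and the force rose to 7.5 N with no travel.

```bash
python3 - <<'E'
from h import *
tap(2)
E
```

```text
tap 2 base [-0.22  0.17 -0.24] [0.5194 0.1997 0.0756] t 7.25
[(np.float64(0.073), 0.0729, 0.29), (np.float64(0.072), 0.072, -0.14), (np.float64(0.071), 0.071, 0.08), (np.float64(0.07), 0.0701, 1.09), (np.float64(0.069), 0.0691, -0.08), (np.float64(0.068), 0.068, 1.02), (np.float64(0.067), 0.0671, 1.54), (np.float64(0.066), 0.0661, 2.27), (np.float64(0.065), 0.065, 2.2), (np.float64(0.064), 0.0642, 3.14), (np.float64(0.063), 0.064, 9.3)]
t 10.95
```

Station 2 is the loose one: it sank 6 mm at about 2 N and then hit its stop. Now I'll pinch its tab.

```bash
python3 - <<'E'
from h import *
x,y=TAB[2]
bot.move_linear([x,y,.10],speed=.1); claw.command_gripper(.05,20)
bot.move_linear([x,y,.043],speed=.1); print(F().round(2))
claw.command_gripper(.0,20); bot.sleep(.2)
print(bot.read_gripper_width(),bot.read_finger_force(),F().round(2),bot.read_eef_pos().round(4),bot.read_time_s())
p,d=eyes.get_image("scene"); cv2.imwrite("pics/grip.png",cv2.resize(p[120:270,280:480],(800,600),interpolation=cv2.INTER_CUBIC))
E
```

```text
[ 0.05 -0.21 -0.16]
0.023305206707554867 23.8624969124794 [0.56 1.33 1.25] [0.4716 0.2009 0.0435] 13.375
```

View pics/grip.png

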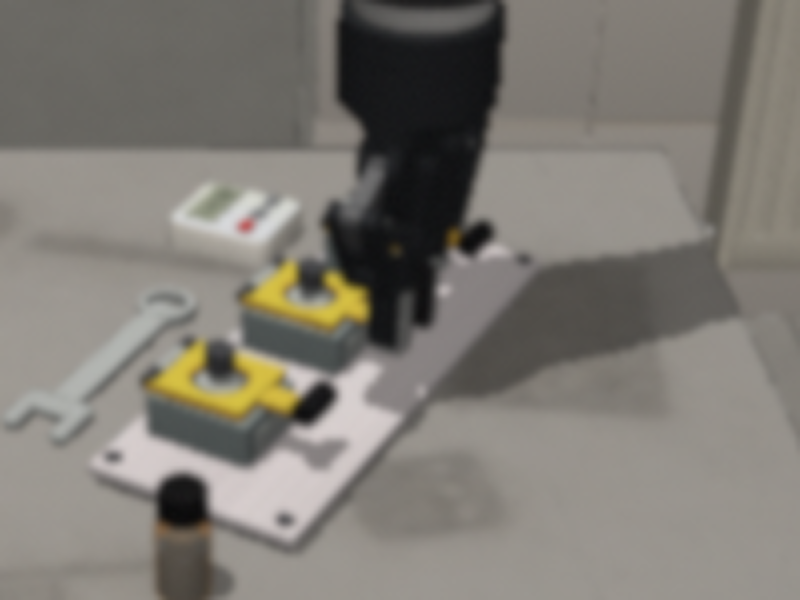

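The picture shows the fingers straddling the middle tab around (400,300), with the caps still shut. The 23.3 mm opening matches the 24 mm tab. Now I'll swing it along the hinge arc and watch the forces.

```bash
python3 - <<'E'
from h import *
x,y,z=TAB[2][0],TAB[2][1],.043
for a in np.radians(np.arange(5,46,5)):
    c,s=np.cos(a),np.sin(a)
    dx=-.078*c+.004*s+.078; dz=.078*s+.004*c-.004
    bot.move_linear([x+dx,y-.009*dx,z+dz],speed=.05)
    f=F(3); print(round(np.degrees(a)),f.round(1),bot.read_gripper_width().round(4))
    if np.linalg.norm(f)>20: print("STOP"); break
bot.sleep(.3); print(F().round(2),bot.read_finger_force(),bot.read_eef_pos().round(4),bot.read_time_s())
p,d=eyes.get_image("scene"); cv2.imwrite("pics/up.png",cv2.resize(p[120:270,280:480],(800,600),interpolation=cv2.INTER_CUBIC))
p,d=eyes.get_image("top"); cv2.imwrite("pics/uptop.png",cv2.resize(p[150:270,260:440],(780,520),interpolation=cv2.INTER_CUBIC))
E
```

```text
Traceback (most recent call last):
AttributeError: 'float' object has no attribute 'round'
```

Only the print line failed, and the first 5° step went through. Continuing from there.

```bash
python3 - <<'E'
from h import *
x,y,z=TAB[2][0],TAB[2][1],.043
for a in np.radians(np.arange(10,46,5)):
    c,s=np.cos(a),np.sin(a)
    dx=-.078*c+.004*s+.078; dz=.078*s+.004*c-.004
    bot.move_linear([x+dx,y-.009*dx,z+dz],speed=.05)
    f=F(3); print(round(np.degrees(a)),f.round(1),round(bot.read_gripper_width(),4))
    if np.linalg.norm(f)>20: print("STOP"); break
bot.sleep(.3); print(F().round(2),bot.read_finger_force(),bot.read_eef_pos().round(4),bot.read_time_s())
p,d=eyes.get_image("scene"); cv2.imwrite("pics/up.png",cv2.resize(p[120:270,280:480],(800,600),interpolation=cv2.INTER_CUBIC))
p,d=eyes.get_image("top"); cv2.imwrite("pics/uptop.png",cv2.resize(p[150:270,260:440],(780,520),interpolation=cv2.INTER_CUBIC))
E
```

```text
10 [ 2.3  4.6 -2.2] 0.0232
15 [ 1.6  4.9 -3.3] 0.0235
20 [ 1.4  6.3 -3.2] 0.0235
25 [ 1.5  5.8 -2.9] 0.0233
30 [ 1.3  5.2 -2.2] 0.0232
35 [ 1.4  5.8 -2.7] 0.0233
40 [-0.2  4.7 -2.7] 0.0236
45 [-1.1  5.  -2. ] 0.0234
[-0.49  4.36 -1.72] 22.607108652591705 [0.4943 0.2006 0.0959] 16.275
```

View pics/up.png

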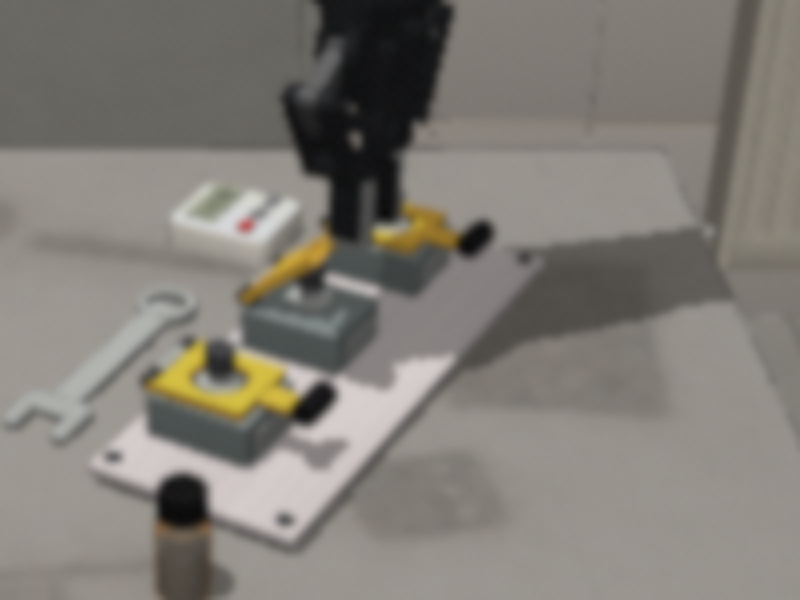

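View pics/uptop.png

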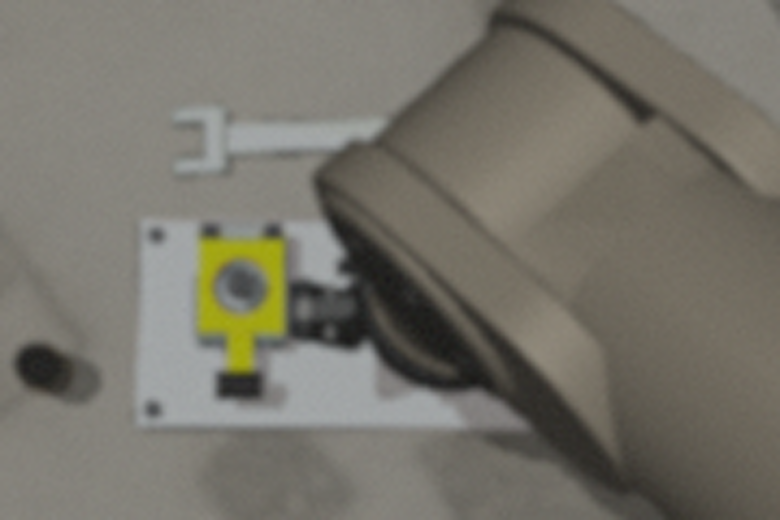

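The scene view shows the middle cap tilted up at about 45°, with its edge running from (243,295) to (330,240) and the tab between the fingers. The caps at stations 1 and 3 are shut, and the vial, spanner and timer haven't moved. The TCP readings suggest about 43°, so I'll nudge it up 2° and hand in.

```bash
python3 - <<'E'
from h import *
x,y,z=TAB[2][0],TAB[2][1],.043
a=np.radians(47);c,s=np.cos(a),np.sin(a)
dx=-.078*c+.004*s+.078; dz=.078*s+.004*c-.004
bot.move_linear([x+dx,y-.009*dx,z+dz],speed=.03); bot.sleep(.4)
e=bot.read_eef_pos(); print(F().round(1),bot.read_gripper_width(),e.round(4),bot.read_time_s(),
 "deg",np.degrees(np.arctan2(.004+e[2]-.0435,.078-(e[0]-.4716)))-2.9)
print(bot.finish_job())
E
```

```text
[-0.9  5.6 -2.2] 0.023241564619373975 [0.496  0.2006 0.0974] 17.025 deg 44.31821468883046
the job is handed in; nothing more can be done
None
```

The loose bolt is at station 2 (the middle one): station 3 tapped tight first, then station 2 sank 6 mm, and its cap is now held up by the tab at about 44° with the other two caps shut; I handed the job in at 17 s.

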